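# Close the phone in the turn-over fixture and flip it

## Robot

A 6-joint arm with a two-finger parallel gripper is mounted at the origin on a cart in front of the work surface, level with it; the furniture and walls round the work are solid. World frame = base frame: x ahead of the robot, y to its left, z up, the work surface at z = 0. Lengths are in m, angles in rad, forces in N, time in s.
With the tool pointing down it reaches from about 0.35 to 0.725 m from the base axis. Payload 6 kg.
Tool frame: the origin (TCP) lies on the centre line of the jaws, within the pads' length; the fingertips stand 25 mm ahead of it and the grasp point (between the pads) lies 6 mm ahead of it; z points along the fingers, y is the line along which they close (so a half turn about z gives the same grasp; the last joint's range is limited). The gripper opens to 85 mm and grips with 20 to 120 N. Pads are 22 mm wide; open, the fingers measure 114 mm over their backs; the gripper's body (76 mm by 85 mm) begins 54 mm behind the grasp point. The pads swing forward as they close: fully open they stand 13 mm farther back than shut.
Start: joints at [-0.951, 0.04, 0.085, 0, -1.615, -0.334], TCP at [0.169, -0.576, 0.256] pointing down, gripper open.
Joint ranges: [-2.56, 2.56], [-1.29, 2.01], [-1.08, 1.49], [-3.29, 1.98], [-2.81, -0.18], [-2.99, 2.99]. Speed limits (rad/s): [2.57, 2.57, 3.01, 3.14, 3.14, 3.14].

## Interface

Orientations are given as a unit quaternion [w, x, y, z].
In Python, from plant import env gives the robot as it stands.
- The arm moves only by the tool inch_along, called after ">>>" as name(argument=value, ...), one argument or row to a line, values as JSON. Schema: {"type":"object","properties":{"ticks":{"type":"array","items":{"type":"array","prefixItems":[{"type":"array","items":{"type":"number"},"minItems":3,"maxItems":3},{"type":"number"},{"type":"number"}],"minItems":3,"maxItems":3},"minItems":1,"maxItems":12},"only":{"type":"string"},"quiet":{"type":"boolean"},"lines":{"type":"string"}},"required":["ticks"],"additionalProperties":false}. ticks is a list of rows, 1 to 12 of them, each written [[dx, dy, dz], turn, opening]: dx, dy, dz in units of 5 mm, then a turn about the tool's z in units of 0.05 rad, then the finger opening in m; each row is the pose to reach, as a shift and turn from the pose commanded when the call began, along the tool's axes at that moment; what a row does not reach only later rows make up. A row lasts 1/10 s, in which the tool goes at most 0.05 m and 0.15 rad, less where a joint would pass 70% of its speed; a pose out of reach is approached as far as the arm can. The fingers move at their own pace and stop on an object; the grip force is fixed at half the most. Time passes only in rows, so rows that do not move let the fingers close. The tool returns the time, the measured TCP pose, the force, the opening and the grip force at its end. only (a regular expression) keeps the lines of the reply that match it, lines (a string "A,B") keeps lines A to B, and quiet returns only ok. Input that does not fit is refused with a message, and nothing moves.
- env.observe(): the state, without advancing time (a new reading comes with each control period).
- env.snapshot(name): name is "side" or "top"; returns a dict with "frame" (400x640x3 uint8, blue, green, red), "vertical_fov" (degrees; the focal length in pixels is half the picture's height over the tangent of half this angle, whatever the lens; pixels are square), "cx", "cy" (the principal point, pixels), "world_to_cam" (4x4, takes a point from world to camera coordinates). Camera axes: x right, y down, z forward; pixel columns grow to the right and rows downward; lengths in m; the calibration is good to about 2 mm. A picture is of the moment at which its call begins. There is no depth.
- env.hand_in(): hands the job in; it is judged then, once.
The state is a dict: "clock": time; "joints": joint angles; "qvel": joint speeds; "tau": joint torques, N m; "eef_pos": TCP position; "tool_rot": TCP orientation; "wrist_force": force on the tool from outside, world axes, zero at the start; "wrist_torque": the same for the moment, N m; "grip_width": finger opening in m; "grip_force": force on a finger pad.
Only numpy, scipy, OpenCV 4.12 (cv2) and the standard library are available. Lean on these libraries where they do the work, as an engineer would, in place of code of your own. Each camera call takes 0.05 s, during which the arm holds its last target. There are 200 camera calls.

## Task

The phone lies screen up in the open turn-over fixture, ready for work on its back. Swing the framed clear lid over the phone and press it down until the spring bolt snaps over its lip; then, with the phone locked inside, turn the whole holder half a turn on its pivots until it lies fully over against its stop, so that the back of the phone faces up in the window. Leave the other things on the bench where they are.

Things in the scene. Friction and masses are not known exactly. Their poses are not given: they have to be found in the camera images.
- turnover_stand: Fixed stand: dark base plate 150 (x) x 262 (y) x 11 mm with two aluminium brackets at y = -114 and +114 mm (12 mm thick, 44 wide, tops at z = 107 mm) that carry the blue holder. Origin: centre of the underside, on the bench. Pivot axis along its y at x = 0, z = 85 mm. Its -x side faces the robot, give or take some yaw. Offsets below are in this frame, with the holder level.
- holder (a joint): Turn of the whole holder about the pivot axis, rad: 0 = level, lid side up (start, on a stop: the near, -x, edge cannot go down); grows as the FAR (+x) edge goes down and the near edge rises and passes over the top; 3.14 = fully over, on the other stop. Stiff (0.12 N m of friction): it stays wherever it is left, 2 to 5 N at an edge turn it.
- near_edge (a point): On the holder, turns with it: middle of the near edge's lower corner, x = -64, z = 71 mm at the start. The holder is a blue windowed cradle 128 (x) x 196 (y) mm, z = 71 to 89 mm, its near and far borders 27 mm wide and flat underneath. Its edges sweep a radius of 66 mm about the axis.
- far_edge (a point): On the holder, turns with it: middle of the far edge's upper corner, x = +64, z = 89 mm at the start. With the lid shut, the lid's rear bar (top at z = 97 mm) ends at x = +52 mm, the hinge knuckles at x = +61 mm, z = 96 mm. Behind the fixture stand a computer tower, 0.39 m high (nearest corner at world x = 0.686, y = -0.035), and a monitor right of it (screen centre near x = 0.73, y = -0.36).
- lid (a joint): Lid angle, rad: 0 = shut flat, grows as it opens; 2.0 = limit, leaning back. Hinge along y on the holder's far border, x = +56, z = 91 mm. Aluminium frame with a pale clear pane, 180 mm wide (y), 8 mm thick; shut, it covers x = -43 to +52 mm. Light, 0.1 kg, with hinge friction enough to stay where left. Meets the bolt at about 0.1 rad; falls open when turned over unless the bolt has caught.
- bolt (a joint): Slide of the spring bolt, m: 0 = out (at rest); the lid's lip pushes it back, up to 0.008; it snaps back to 0 once the lip is below it. Brass bevelled nose in a dark housing 32 mm wide (y) at the middle of the near edge, x = -64 to -45 mm, top at z = 107 mm, with a small pull knob out to x = -78 mm. Pressing the lid's free edge past it takes about 5 to 10 N.
- lid_edge (a point): Middle of the lid's free edge, on its outer face, 99 mm from the hinge; shut, it is at x = -43, z = 97 mm. Two black rubber press pads, 14 x 30 mm, lie 8 mm inside that edge at y = -45 and +45 mm on the outer face: press there, clear of the bolt housing.
- pocket (a point): Centre of the floor of the holder's pocket, turns with the holder: 6 mm below the pivot axis, z = 79 mm at the start. The pocket is 73 (x) x 148 (y) mm with a window 56 x 120 mm through its floor.
- phone: Black phone, 145 x 70 x 9 mm, about 0.17 kg, loose in the pocket, screen up, its length along the stand's y. Origin: centre of its back (underside); its z points out of the screen.
- screwdriver: red-handled screwdriver, 210 mm long, 25 mm thick, lying on the bench; bystander; origin at the centre of its underside
- tape_black: roll of black tape, 62 mm across, 19 mm high, lying flat; bystander; origin at the centre of its underside
- tape_masking: roll of pale masking tape, 100 mm across, 25 mm high, lying flat; bystander; origin at the centre of its underside
- stapler: dark blue stapler, 136 x 34 x 43 mm; bystander; origin at the centre of its underside
- cup_pens: cream plastic cup, 84 mm across, 88 mm high, standing upright; bystander; origin at the centre of its underside
- marker_black: white marker with a black cap, 135 mm long, lying flat; bystander; origin at the centre of its underside
- barcode_scanner: black hand-held barcode scanner, 189 x 60 x 38 mm, lying on the bench; bystander; origin at the centre of its underside

How it is judged:
On the way:
1. the lid is shut over the phone and the bolt has caught, with the holder not yet turned (value of joint lid below 0.04 rad and value of joint bolt below 0.002 m and value of joint holder below 0.3 rad and distance between phone and pocket below 0.012 m), for 0.2 s.
At the end, for the whole second after the job is handed in: The holder is turned fully over (within 0.12 rad of its stop), the lid is shut (under 0.04 rad) with the bolt out over it (under 2 mm), the phone lies in the pocket (within 12 mm of its floor's centre) with its back up, and all is at rest (value of joint holder above 3.02 rad and value of joint lid below 0.04 rad and value of joint bolt below 0.002 m and distance between phone and pocket below 0.012 m and angle between phone's own z axis and vertical above 2.9 rad and velocity of joint holder between -0.05 and 0.05 rad/s and linear speed of phone below 0.02 m/s); the robot touches nothing.
It fails at once if the phone comes out of the holder (distance between phone and pocket above 0.04 m).
It fails at once if one of the other things on the bench is moved more than 3 cm (distance of any of screwdriver, tape_black, tape_masking, stapler, cup_pens, marker_black, barcode_scanner from where it was at the start of the episode above 0.03 m).
It also fails if it takes over 54 s, if anything falls off the work surface, if the arm or the gripper's body presses on something with over 40 N, if the wrist force passes 120 N, or if a joint passes its speed limit or range.

## Working session

There is one attempt and no reset: what is moved stays moved. The work goes in short steps, Python scripts to look and compute and a tool call to move; the robot and the scene stay as the last step left them, time stands still between calls to the robot, and variables do not carry over. Pictures are saved under pics/ and viewed, at most 11 in all, crops included, and the job is handed in when it is done.

```bash
ls; mkdir -p pics; python3 - <<'E'
from plant import env
import cv2
for n in("side","top"):
    s=env.snapshot(n); cv2.imwrite(f"pics/{n}0.png",s["frame"]); print(n,s["vertical_fov"],s["cx"],s["cy"],s["world_to_cam"].tolist() if hasattr(s["world_to_cam"],'tolist') else s["world_to_cam"])
print(env.observe())
E
```

```text
pics
plant.py
side 47.222476586460324 322.74666903078565 187.82516868377516 [[-0.911248421435189, -0.4114381442652529, 0.018573310836822798, 0.46650250468309107], [-0.18436620228220588, 0.3671759316243308, -0.9116967361419266, 0.19807144604428356], [0.3682871405410634, -0.8342065024197366, -0.4104437762138894, 1.1930701246853972], [0.0, 0.0, 0.0, 1.0]]
top 43.22026892090869 313.5301269273505 189.46353619585682 [[-0.0026097640209009686, -0.9999115940475063, -0.013038144850012473, -0.0018553978258253072], [-0.9827180932907694, 0.004977700785836981, -0.18504154023851097, 0.52773254548475], [0.18509008144876107, 0.012329906092966567, -0.9826442057861173, 1.6165089020224712], [0.0, 0.0, 0.0, 1.0]]
{'clock': 0.1, 'joints': array([-9.51272808e-01,  4.07708264e-02,  8.39074781e-02, -3.83733930e-04,
       -1.61548902e+00, -3.33711818e-01]), 'qvel': array([-0.00168526, -0.00212018,  0.00503208,  0.00196755,  0.00083209,
        0.00041094]), 'tau': array([-4.82604883e-03, -3.69350767e+01,  3.48278904e+01,  6.95165724e+00,
       -4.53800472e-03,  1.33400714e-06]), 'eef_pos': array([ 0.16916557, -0.57539862,  0.25537093]), 'tool_rot': array([-1.86617373e-04, -1.42428233e-01,  9.89804807e-01,  7.79249226e-04]), 'wrist_force': array([ 0.31216549,  0.13011462, -0.17575715]), 'wrist_torque': array([0.03439848, 0.03323895, 0.01336408]), 'grip_force': 0.0, 'grip_width': 0.08552047101107514}
```
View pics/top0.png

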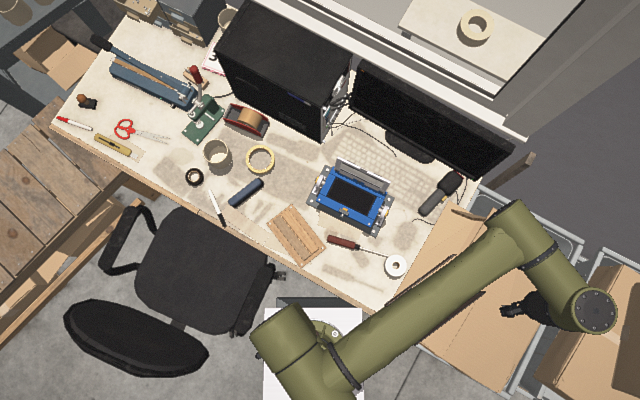

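View pics/side0.png

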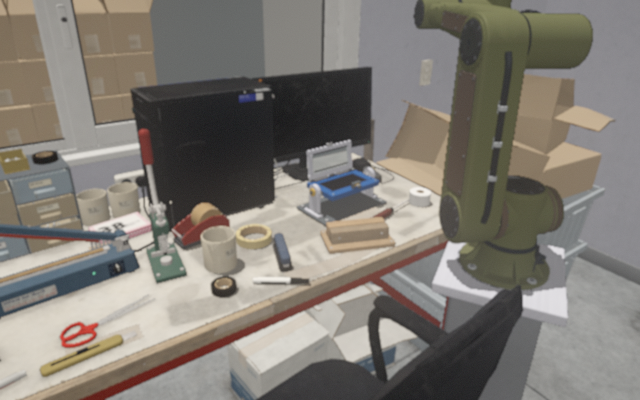

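The top view shows the fixture at about (350,200), yawed clockwise, with the lid open at its far side. The side view shows it at about (340,185). I'll enlarge both.

```bash
python3 - <<'E'
import cv2,numpy as np
t=cv2.imread("pics/top0.png")[140:255,290:440]; s=cv2.imread("pics/side0.png")[130:230,285:425]
a=cv2.resize(t,None,fx=5,fy=5,interpolation=cv2.INTER_CUBIC); cv2.imwrite("pics/topc.png",a)
b=cv2.resize(s,None,fx=5,fy=5,interpolation=cv2.INTER_CUBIC); cv2.imwrite("pics/sidec.png",b)
E
```

View pics/topc.png

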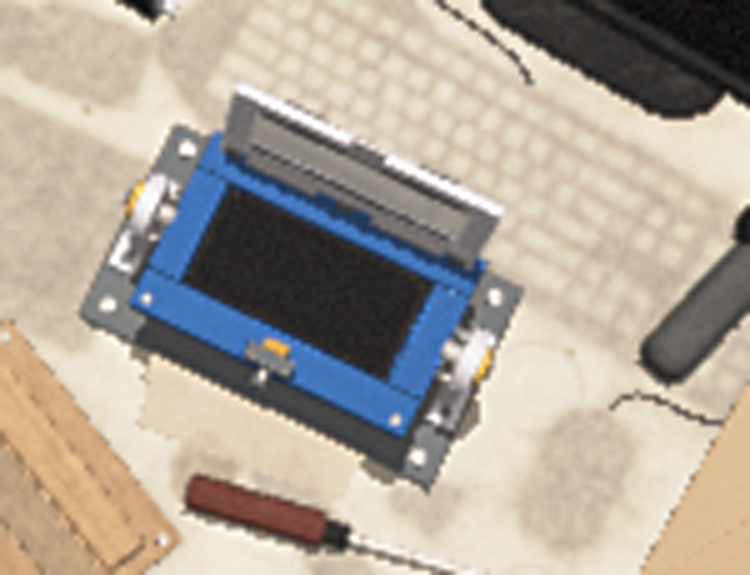

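View pics/sidec.png

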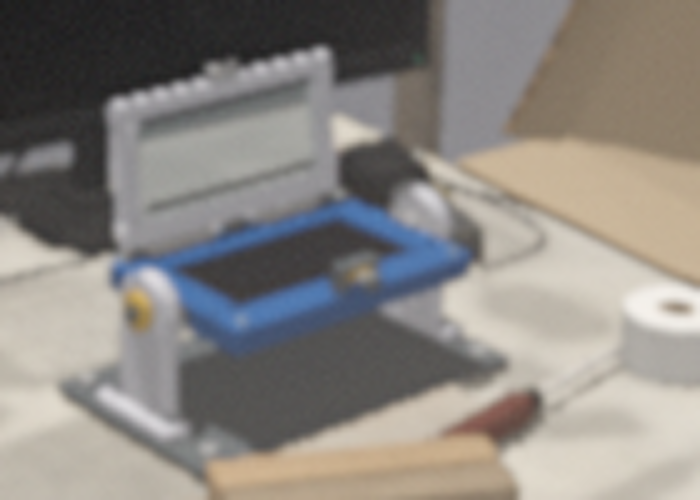

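The crops show the base corners, the holder corners and the lid's free edge clearly. I'll fit the stand pose and lid angle from them.

```bash
cat > h.py <<'E'
import numpy as np
from scipy.spatial.transform import Rotation as R
TOP=dict(f=200/np.tan(np.radians(43.22026892090869/2)),c=(313.53,189.46),M=np.array([[-0.0026097640209009686, -0.9999115940475063, -0.013038144850012473, -0.0018553978258253072], [-0.9827180932907694, 0.004977700785836981, -0.18504154023851097, 0.52773254548475], [0.18509008144876107, 0.012329906092966567, -0.9826442057861173, 1.6165089020224712]]))
SIDE=dict(f=200/np.tan(np.radians(47.222476586460324/2)),c=(322.747,187.825),M=np.array([[-0.911248421435189, -0.4114381442652529, 0.018573310836822798, 0.46650250468309107], [-0.18436620228220588, 0.3671759316243308, -0.9116967361419266, 0.19807144604428356], [0.3682871405410634, -0.8342065024197366, -0.4104437762138894, 1.1930701246853972]]))
def proj(C,p):
    q=C['M'][:,:3]@np.asarray(p)+C['M'][:,3]; return C['f']*q[:2]/q[2]+C['c']
def w(pose,p): # stand frame mm -> world m
    c,s=np.cos(pose[2]),np.sin(pose[2]); x,y,z=np.array(p)/1000
    return np.array([pose[0]+c*x-s*y,pose[1]+s*x+c*y,z])
def lid(th,y,u=99,h=6): return (56-u*np.cos(th)+h*np.sin(th),y,91+u*np.sin(th)+h*np.cos(th))
E
python3 - <<'E'
from h import *
from scipy.optimize import least_squares
T=[((-75,131,11),(83,318)),((-75,-131,11),(430,490)),((75,-131,11),(522,287)),((75,131,11),(178,127)),((-64,98,89),(135,303)),((-64,-98,89),(407,433)),((64,98,89),(218,135)),((64,-98,89),(485,262)),(90,(237,87)),(-90,(500,210))]
S=[(90,(110,98)),(-90,(330,48)),((75,131,11),(65,385)),((-75,-131,11),(505,365)),((-64,98,89),(237,335)),((-64,-98,89),(470,250))]
def res(v):
    r=[]
    for C,L,o in((TOP,T,(290,140)),(SIDE,S,(285,130))):
        for p,px in L:
            if not isinstance(p,tuple): p=lid(v[3],p,99,4)
            r+=list(proj(C,w(v,p))-(np.array(px)/5+o))
    return np.array(r)
s=least_squares(res,[.45,-.1,-.4,1.6],loss='soft_l1')
print(s.x); print(res(s.x).reshape(-1,2).round(1))
E
```

```text
[ 0.49710077 -0.12658401 -0.45921898  1.69939521]
[[-1.2 -0.4]
 [ 0.3 -0.4]
 [ 0.7  0. ]
 [-0.7 -1.2]
 [-1.6  0.2]
 [-0.4  1. ]
 [-0.8 -1.2]
 [ 0.8 -0.5]
 [-0.2 -0.5]
 [ 0.9  0.3]
 [ 0.6  1.2]
 [-0.2  0.2]
 [-1.4 -1. ]
 [ 2.2 -2.3]
 [ 1.3 -1. ]
 [ 1.4  0.2]]
```

The rows are not in the units I measure in: shifts go in units of 5 mm and turns go in units of 0.05 rad. I convert before sending: -0.456 m is -91.2, 0.324 m is 64.8, 0.745 rad is 14.9.

>>> inch_along(
  ticks=[
    [[0,0,-9],0,0.085],
    [[-91.2,64.8,-9],14.9,0.085],
    [[-91.2,64.8,-9],14.9,0.085],
    [[-91.2,64.8,-9],14.9,0.085],
    [[-91.2,64.8,-9],14.9,0.085],
    [[-91.2,64.8,-9],14.9,0.085],
    [[-91.2,64.8,-9],14.9,0.085],
    [[-91.2,64.8,-9],14.9,0.085],
    [[-91.2,64.8,-9],14.9,0.085],
    [[-91.2,64.8,-9],14.9,0.085],
    [[-91.2,64.8,-9],14.9,0.085],
    [[-91.2,64.8,-9],14.9,0.085],
  ],
)

```text
clock: 1.3
eef_pos: [0.4934, -0.1632, 0.3012]
tool_rot: [0.0, 0.227, 0.974, 0.0]
wrist_force: [1.5, -1.6, 0.1]
grip_width: 0.0847
grip_force: 0.0
```

```bash
cat >> h.py <<'E'
POSE=(0.4971,-0.1266,-0.4592)
def show():
    from plant import env
    o=env.observe(); p=o['eef_pos']; c,s=np.cos(POSE[2]),np.sin(POSE[2]); d=p[:2]-POSE[:2]
    q=o['tool_rot']; m=R.from_quat([*q[1:],q[0]]).as_matrix()
    f=o['wrist_force']
    print('t %.1f stand xyz mm'%o['clock'],np.round(1000*np.array([c*d[0]+s*d[1],-s*d[0]+c*d[1],p[2]]),1),'yaw err',round(np.arctan2(m[1,1],m[0,1])-np.pi/2-POSE[2],3),'F',np.round(f,1),'w',round(o['grip_width'],3),'j',np.round(o['joints'],2))
    return o
E
python3 -c "import h;h.show()"
```

```text
t 1.3 stand xyz mm [ 12.9 -34.4 301.2] yaw err 0.0 F [ 1.5 -1.6  0.1] w 0.085 j [ 0.07 -0.16 -0.03 -0.   -1.71 -2.1 ]
```

>>> inch_along(
  ticks=[
    [[-9.6,4,0],0,0.085],
    [[-18.4,6.8,0],0,0.085],
    [[-18.4,6.8,0],0,0.085],
    [[-18.4,6.8,10],0,0.085],
    [[-18.4,6.8,20],0,0.085],
    [[-18.4,6.8,26.2],0,0.085],
    [[-18.4,6.8,26.2],0,0.085],
  ],
)

```text
clock: 2.0
eef_pos: [0.5874, -0.175, 0.1639]
tool_rot: [-0.005, 0.228, 0.974, -0.0]
wrist_force: [-1.0, -0.4, -0.9]
grip_width: 0.085
grip_force: 0.0
```

```bash
python3 - <<'E'
import h,cv2
from plant import env
h.show()
a=env.snapshot("top")["frame"][100:260,260:440];b=env.snapshot("side")["frame"][70:230,245:425]
cv2.imwrite("pics/b.png",cv2.resize(cv2.hconcat([a,b]),None,fx=2.2,fy=2.2,interpolation=cv2.INTER_CUBIC))
h.show()
E
```

```text
t 2.0 stand xyz mm [102.4  -3.3 163.9] yaw err -0.0 F [-1.  -0.4 -0.9] w 0.085 j [ 0.04  0.09 -0.03 -0.   -1.46 -2.07]
t 2.1 stand xyz mm [105.3  -2.9 171.5] yaw err -0.0 F [ 0.2 -0.1  0.8] w 0.085 j [ 0.04  0.09 -0.02  0.   -1.46 -2.07]
```

View pics/b.png

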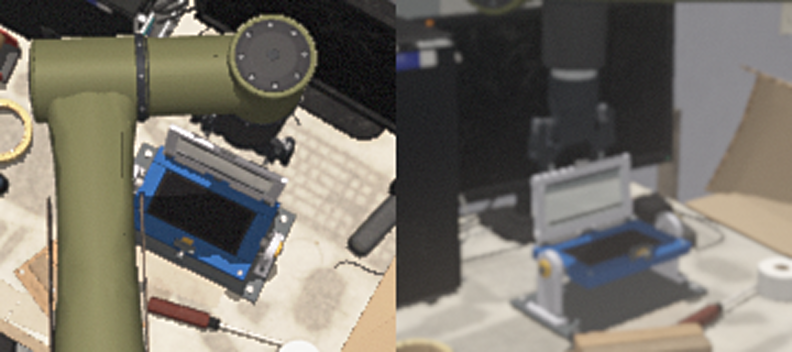

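The gripper is behind the open lid with both fingers below its top edge. I'll sweep the lid over.

Converted, 0.133 m is 26.6, 0.123 m is 24.6.

>>> inch_along(
  ticks=[
    [[4,0.6,0],0,0.085],
    [[8.4,0.6,0],0,0.085],
    [[11.6,0.6,0],0,0.085],
    [[14.8,0.6,0],0,0.085],
    [[17,0.6,0.6],0,0.085],
    [[19,0.6,1.6],0,0.085],
    [[21,0.6,3.2],0,0.085],
    [[22.6,0.6,5.2],0,0.085],
    [[24.6,0.6,6.8],0,0.085],
    [[26.6,0.6,8],0,0.085],
    [[26.6,0.6,8],0,0.085],
  ],
)

```text
clock: 3.2
eef_pos: [0.4728, -0.1136, 0.1331]
tool_rot: [0.002, 0.227, 0.974, 0.001]
wrist_force: [0.3, -0.1, 0.1]
grip_width: 0.0847
grip_force: 0.0
```

```bash
python3 - <<'E'
import h,cv2
from plant import env
h.show()
b=env.snapshot("side")["frame"][100:230,285:425]
cv2.imwrite("pics/c.png",cv2.resize(b,None,fx=4,fy=4,interpolation=cv2.INTER_CUBIC))
E
```

```text
t 3.2 stand xyz mm [-27.5   0.9 133.1] yaw err 0.001 F [ 0.3 -0.1  0.1] w 0.085 j [ 0.18 -0.26 -0.41  0.   -1.41 -2.21]
```

View pics/c.png

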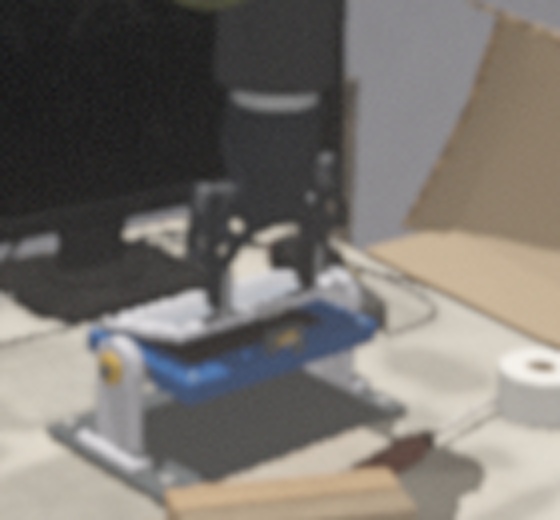

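The fingers sit on the pad areas and the lid is nearly shut. I'll press it down slowly.

>>> inch_along(
  ticks=[
    [[0,0,1],0,0.085],
    [[0,0,1.8],0,0.085],
    [[0,0,2.4],0,0.085],
    [[0,0,3],0,0.085],
    [[0,0,3],0,0.085],
  ],
)

```text
clock: 3.75
eef_pos: [0.4727, -0.114, 0.1181]
tool_rot: [0.001, 0.227, 0.974, -0.0]
wrist_force: [-7.6, 4.9, 15.1]
grip_width: 0.085
grip_force: 6.8
```

>>> inch_along(
  ticks=[
    [[0,0,0.4],0,0.085],
    [[0,0,0.8],0,0.085],
    [[0,0,0.8],0,0.085],
  ],
)

```text
clock: 4.05
eef_pos: [0.4726, -0.114, 0.1161]
tool_rot: [0.001, 0.227, 0.974, -0.0]
wrist_force: [-15.2, 8.1, 26.7]
grip_width: 0.085
grip_force: 12.2
```

>>> inch_along(
  ticks=[
    [[0,0,-1.2],0,0.085],
    [[0,0,-2.4],0,0.085],
    [[0,0,-2.4],0,0.085],
  ],
)

```text
clock: 4.35
eef_pos: [0.4727, -0.114, 0.1238]
tool_rot: [0.0, 0.228, 0.974, 0.0]
wrist_force: [0.5, 0.4, 0.2]
grip_width: 0.0854
grip_force: 0.0
```

```bash
python3 - <<'E'
import h,cv2
from plant import env
h.show()
b=env.snapshot("side")["frame"][150:225,295:395]
cv2.imwrite("pics/d.png",cv2.resize(b,None,fx=7,fy=7,interpolation=cv2.INTER_CUBIC))
for y in(90,-90):
  for th in(0,.1): print(y,th,(h.proj(h.SIDE,h.w(h.POSE,h.lid(th,y)))-(295,150))*7)
E
```

```text
t 4.3 stand xyz mm [-27.5   0.5 123.8] yaw err -0.0 F [0.5 0.4 0.2] w 0.085 j [ 0.18 -0.25 -0.42  0.   -1.4  -2.21]
90 0 [253.48894306 283.3341764 ]
90 0.1 [252.42560908 261.3130216 ]
-90 0 [553.41532061 184.60069724]
-90 0.1 [553.10160303 163.94372355]
```

View pics/d.png

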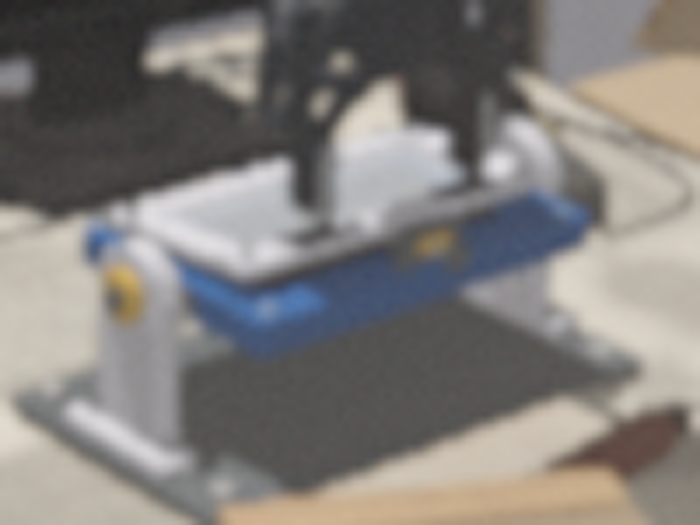

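The lid rests on the bolt at about 0.1 rad. It needs to go further down, drifting slightly to −x so the pads don't drag.

>>> inch_along(
  ticks=[
    [[0.2,0,1.2],0,0.085],
    [[0.4,0,2],0,0.085],
    [[0.6,0,2.4],0,0.085],
    [[0.6,0,2.4],0,0.085],
  ],
)

```text
clock: 4.8
eef_pos: [0.4716, -0.1135, 0.1162]
tool_rot: [0.004, 0.227, 0.974, -0.001]
wrist_force: [-5.0, 0.7, 22.7]
grip_width: 0.0846
grip_force: 11.1
```

>>> inch_along(
  ticks=[
    [[0.2,0,0.4],0,0.085],
    [[0.2,0,0.4],0,0.085],
  ],
)

```text
clock: 5.0
eef_pos: [0.4715, -0.1134, 0.1155]
tool_rot: [0.005, 0.227, 0.974, -0.001]
wrist_force: [-3.9, 1.2, 26.2]
grip_width: 0.0854
grip_force: 12.9
```

>>> inch_along(
  ticks=[
    [[0,0,0.4],0,0.085],
    [[0,0,0.4],0,0.085],
  ],
)

```text
clock: 5.2
eef_pos: [0.47, -0.1124, 0.11]
tool_rot: [0.002, 0.227, 0.974, 0.0]
wrist_force: [0.5, 0.3, -1.3]
grip_width: 0.0848
grip_force: 0.0
```

The force dropped to zero and the tool fell about 5 mm, so the bolt has snapped. I'll rise, move over the far border and check the lid.

Converted, -0.088 m is -17.6, -0.06 m is -12.

>>> inch_along(
  ticks=[
    [[0,0,-8],0,0.085],
    [[0,0,-12],0,0.085],
    [[-9,0,-12],0,0.085],
    [[-17.6,0,-12],0,0.085],
    [[-17.6,0,-12],0,0.085],
    [[-17.6,0,-12],0,0.085],
  ],
)

```text
clock: 5.8
eef_pos: [0.5472, -0.1514, 0.1644]
tool_rot: [-0.002, 0.228, 0.974, -0.001]
wrist_force: [-0.4, -0.3, 0.3]
grip_width: 0.0852
grip_force: 0.0
```

```bash
python3 - <<'E'
import h,cv2
from plant import env
h.show()
b=env.snapshot("side")["frame"][150:225,295:395]
cv2.imwrite("pics/e.png",cv2.resize(b,None,fx=7,fy=7,interpolation=cv2.INTER_CUBIC))
E
```

```text
t 5.8 stand xyz mm [ 56.   -0.  164.4] yaw err -0.001 F [-0.4 -0.3  0.3] w 0.085 j [ 0.08 -0.03 -0.15 -0.   -1.45 -2.11]
```

View pics/e.png

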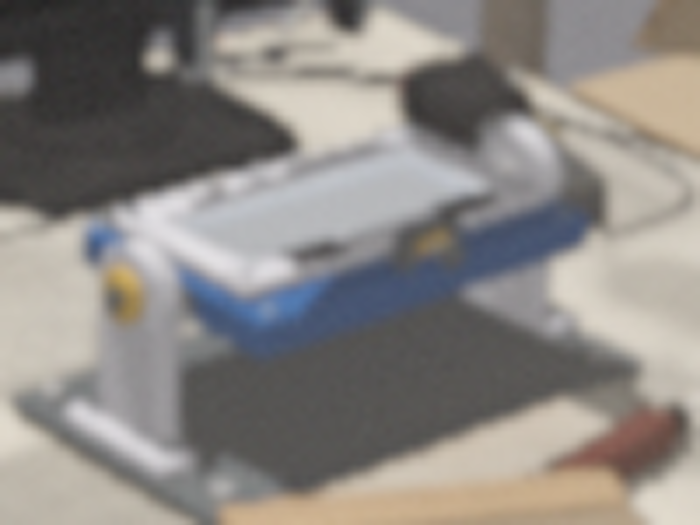

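The lid is shut and the bolt lies over the lip. Now I'll push the far edge down.

>>> inch_along(
  ticks=[
    [[0,0,6],0,0.085],
    [[0,0,11],0,0.085],
    [[0,0,13.4],0,0.085],
    [[0,0,15.4],0,0.085],
    [[0,0,17.4],0,0.085],
    [[0.4,0,19],0,0.085],
    [[0.8,0,20.4],0,0.085],
    [[0.8,0,21.6],0,0.085],
    [[0.8,0,21.6],0,0.085],
  ],
)

```text
clock: 6.75
eef_pos: [0.5436, -0.1491, 0.0582]
tool_rot: [-0.001, 0.228, 0.974, 0.0]
wrist_force: [-0.1, -1.5, -0.3]
grip_width: 0.085
grip_force: 0.3
```

```bash
python3 -c "import h;h.show()"
```

```text
t 6.8 stand xyz mm [51.7  0.4 58.2] yaw err -0.0 F [-0.1 -1.5 -0.3] w 0.085 j [ 0.09  0.01 -0.31 -0.   -1.25 -2.12]
```

Converted, -0.14 m is -28, -0.15 m is -30.

>>> inch_along(
  ticks=[
    [[-0.8,0,-8],0,0.085],
    [[-0.8,0,-18],0,0.085],
    [[-0.8,0,-28],0,0.085],
    [[8,0,-30],0,0.085],
    [[18,0,-30],0,0.085],
    [[28.4,0,-30],0,0.085],
    [[28.4,0,-30],0,0.085],
    [[28.4,0,-30],0,0.085],
  ],
)

```text
clock: 7.55
eef_pos: [0.4161, -0.086, 0.21]
tool_rot: [0.001, 0.227, 0.974, 0.001]
wrist_force: [-0.4, -0.9, 0.2]
grip_width: 0.0847
grip_force: 0.0
```

```bash
python3 - <<'E'
import h,cv2
from plant import env
h.show()
b=env.snapshot("side")["frame"][110:225,295:395]
cv2.imwrite("pics/f.png",cv2.resize(b,None,fx=5,fy=5,interpolation=cv2.INTER_CUBIC))
E
```

```text
t 7.5 stand xyz mm [-90.6   0.5 210. ] yaw err 0.002 F [-0.4 -0.9  0.2] w 0.085 j [ 0.28 -0.45 -0.42 -0.   -1.6  -2.31]
```

View pics/f.png

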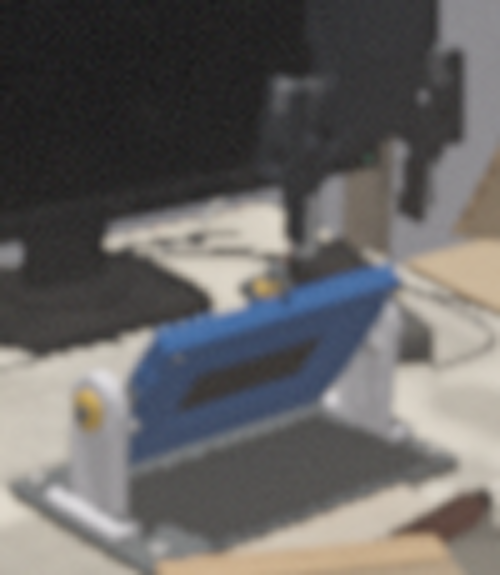

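The holder stands at about 50° with its underside toward the robot. I'll push the near edge over the top with both open fingers.

Converted, 0.078 m is 15.6, 0.075 m is 15.

>>> inch_along(
  ticks=[
    [[0,0,9],0,0.085],
    [[0,0,15.6],0,0.085],
    [[-2,0,15.6],0,0.085],
    [[-4.4,0,15.6],0,0.085],
    [[-6.8,0,15],0,0.085],
    [[-8.4,0,14.4],0,0.085],
    [[-10,0,14],0,0.085],
    [[-10,0,14],0,0.085],
  ],
)

```text
clock: 8.4
eef_pos: [0.4623, -0.1093, 0.1386]
tool_rot: [-0.001, 0.228, 0.974, -0.001]
wrist_force: [0.2, -0.5, 0.0]
grip_width: 0.0851
grip_force: 0.0
```

```bash
python3 -c "import h;h.show()"
```

```text
t 8.4 stand xyz mm [-38.9   0.  138.6] yaw err -0.002 F [ 0.2 -0.5  0. ] w 0.085 j [ 0.19 -0.29 -0.43  0.   -1.43 -2.23]
```

>>> inch_along(
  ticks=[
    [[-1.6,0,-0.6],0,0.085],
    [[-3.2,0,-1.2],0,0.085],
    [[-5,0,-1.6],0,0.085],
    [[-6.6,0,-1.8],0,0.085],
    [[-8.4,0,-1.4],0,0.085],
    [[-10,0,-0.8],0,0.085],
    [[-11.6,0,0],0,0.085],
    [[-13,0,1.2],0,0.085],
    [[-13,0,1.2],0,0.085],
  ],
)

```text
clock: 9.3
eef_pos: [0.5204, -0.1376, 0.1322]
tool_rot: [-0.0, 0.228, 0.974, 0.0]
wrist_force: [0.3, -0.2, -0.1]
grip_width: 0.0849
grip_force: 0.0
```

```bash
python3 - <<'E'
import h,cv2
from plant import env
h.show()
b=env.snapshot("side")["frame"][110:225,295:395]
cv2.imwrite("pics/g.png",cv2.resize(b,None,fx=5,fy=5,interpolation=cv2.INTER_CUBIC))
E
```

```text
t 9.3 stand xyz mm [ 25.8   0.5 132.2] yaw err -0.0 F [ 0.3 -0.2 -0.1] w 0.085 j [ 0.11 -0.1  -0.28 -0.   -1.39 -2.15]
```

View pics/g.png

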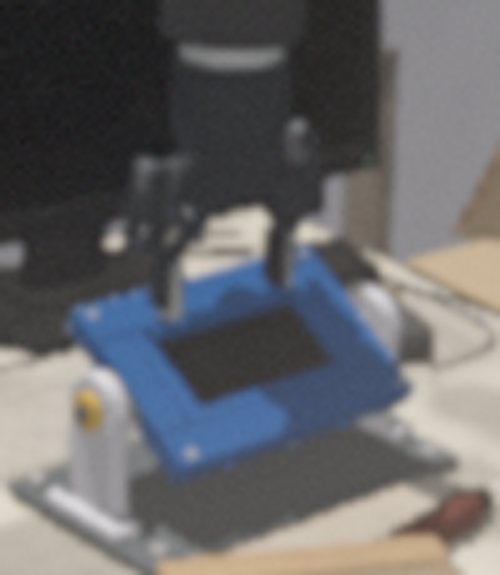

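The holder is at about 150° with the phone's back showing in the window. I'll finish the arc and press it to the stop.

>>> inch_along(
  ticks=[
    [[-1.4,0,1.4],0,0.085],
    [[-2.6,0,2.8],0,0.085],
    [[-3.6,0,3.8],0,0.085],
    [[-4.4,0,4.8],0,0.085],
    [[-4.4,0,5.2],0,0.085],
    [[-4.4,0,5.2],0,0.085],
  ],
)

```text
clock: 9.95
eef_pos: [0.54, -0.1475, 0.111]
tool_rot: [0.001, 0.227, 0.974, -0.0]
wrist_force: [-11.9, 4.7, 18.8]
grip_width: 0.085
grip_force: 9.7
```

```bash
python3 -c "import h;h.show()"
```

```text
t 9.9 stand xyz mm [ 47.7   0.3 111. ] yaw err 0.001 F [-11.9   4.7  18.8] w 0.085 j [ 0.09 -0.04 -0.26  0.   -1.35 -2.12]
```

>>> inch_along(
  ticks=[
    [[0,0,0.2],0,0.085],
    [[0,0,0.4],0,0.085],
    [[0,0,0.4],0,0.085],
  ],
)

```text
clock: 10.25
eef_pos: [0.54, -0.1475, 0.1109]
tool_rot: [0.002, 0.227, 0.974, -0.001]
wrist_force: [-16.3, 7.8, 27.6]
grip_width: 0.085
grip_force: 14.0
```

The force rises with no further motion at tip height 99 mm, so the holder is on the stop. I'll retreat and verify.

>>> inch_along(
  ticks=[
    [[0,0,-8],0,0.085],
    [[0,0,-18],0,0.085],
    [[0,0,-28],0,0.085],
    [[10,0,-34],0,0.085],
    [[20,0,-34],0,0.085],
    [[28,0,-34],0,0.085],
    [[28,0,-34],0,0.085],
    [[28,0,-34],0,0.085],
    [[28,0,-34],0,0.085],
    [[28,0,-34],0,0.085],
  ],
)

```text
clock: 11.25
eef_pos: [0.4147, -0.0853, 0.2743]
tool_rot: [-0.001, 0.228, 0.974, -0.001]
wrist_force: [-0.0, 0.0, 0.5]
grip_width: 0.0849
grip_force: 0.0
```

```bash
python3 - <<'E'
import h,cv2
from plant import env
h.show()
b=env.snapshot("side")["frame"][130:230,285:405]
cv2.imwrite("pics/i.png",cv2.resize(b,None,fx=6,fy=6,interpolation=cv2.INTER_CUBIC))
for p in((-64,98,99),(-64,-98,99),(-64,98,81),(64,98,99)): print(p,(h.proj(h.SIDE,h.w(h.POSE,p))-(285,130))*6)
E
```

```text
t 11.2 stand xyz mm [-92.1   0.5 274.3] yaw err -0.001 F [-0.   0.   0.5] w 0.085 j [ 0.28 -0.44 -0.29 -0.   -1.72 -2.31]
(-64, 98, 99) [292.76167885 377.53939325]
(-64, -98, 99) [573.56032359 283.5436435 ]
(-64, 98, 81) [291.71635622 410.83080461]
(64, 98, 99) [132.54551748 294.94291442]
```

View pics/i.png

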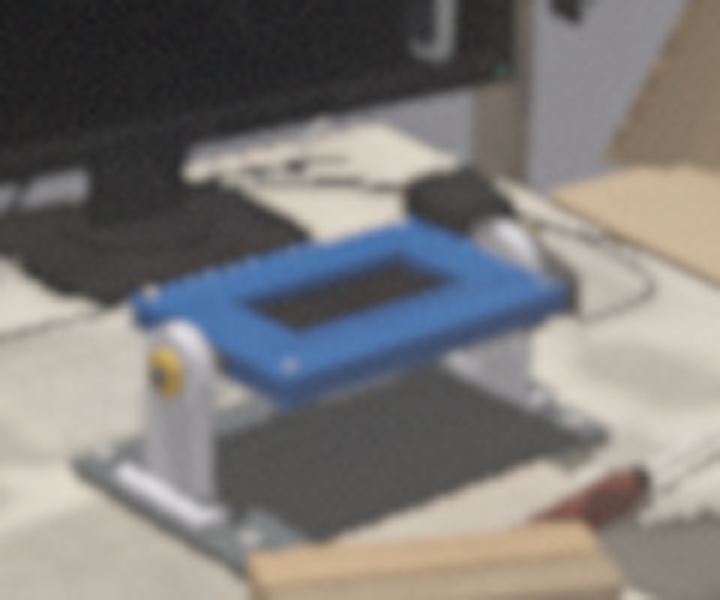

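The holder lies flat, its corners match the predicted pose for fully over, the lid isn't hanging open, and the phone's back shows in the window.

```bash
python3 -c "
from plant import env
print(env.hand_in())"
```

```text
the job is handed in; nothing more can be done
None
```

The lid is shut with the bolt caught, and the holder is turned fully over to its stop with the phone's back up in the window. I handed the job in at about 11 s; no verdict came back.

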